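# Drive the gib-head taper key of a sprocket tight

## Task

The sprocket on the conveyor's drive shaft still turns loose: fit its gib-head taper key. Lay the key in the groove on top of the shaft, thin end towards the sprocket, slide it under the hub until it is snug and let go, then tap its head with the soft-faced mallet until it sits tight, with taps just firm enough and not so hard that the hub is burst. Lay the mallet back down on the bench and leave the other things where they are.

Things in the scene. Friction and masses are not known exactly. Their poses are not given: they have to be found in the camera images.
- mouth (a point): Fixed; on the floor of the keyway groove cut along the top of the level 40 mm shaft (axis 100 mm up), at its middle, 114 mm above the bench, in the plane of the hub's face, where the groove runs in under the hub. x points along the shaft into the hub, the way the key is driven; z up. Behind it (-x) the groove stays open to the shaft's free end, 44 mm from the face; nothing else stands there.
- groove (a point): Fixed. Middle of the open groove's floor, 22 mm before the hub's face (x = -22 mm of mouth), same axes. The groove is 14 mm wide; its floor lies 14 mm above the shaft's axis and 5 mm below the shaft's surface at the groove's edges. A key let go before it is snug may tip off the shaft's end.
- sprocket: Fixed on the shaft: dark steel boss 68 mm across, 56 mm long, then a toothed plate 110 mm across, 10 mm thick. Origin on the bench straight below the hub's face, x into the hub. Keyway on top 14 mm wide; its roof falls 1 in 15 along x like the key's upper face and is about 9.5 mm over the groove's floor at the face. This play is 0.95 mm more or less from hub to hub and must be felt.
- key_head (a point): Loose gib-head taper key, steel, 110 g, flat on the bench. Centre of the head, a block 16 mm long (x), 12 mm wide, 24 mm tall, whose bottom is the key's underside. x points to the thin end, z up. Ahead of the head the shank: 90 mm long, 12 mm wide, 13 mm thick at the head, 7 mm at the tip, underside flat. Grip the head with fingertips 6 mm or more above the underside, to clear the shaft.
- key_tip (a point): Middle of the key's thin end, 98 mm ahead of key_head along x, 3.5 mm above the underside. It comes snug 23 to 53 mm past the hub's face; from there each millimetre needs some 3 N more, and the key wedges itself and stays. A few pushes or taps of 16 to 20 N leave it tight (pressing on the hub with over 11 N); 26 N and more (a press over 50 N) may burst the hub. Tight, 29 mm or more stays out.
- mallet_head (a point): Centre of the mallet's head, a block 36 mm (x) by 92 mm (y) by 32 mm (z), a white nylon face at each y end. Loose, about 0.3 kg, lying level on the bench, this point 16 mm above it. The handle leaves the head towards -x. Carried with this point about 127 mm above the bench, its face meets the key's head squarely; driven tight, the key's head still stands a little past the shaft's free end.
- mallet_neck (a point): Point on the axis of the mallet's flat-sided wooden handle, here 22 mm wide (y) and 28 mm tall, 42 mm from the head's centre towards -x: a good place to grip. The handle ends 241 mm from the head's centre, 28 mm wide and 32 mm tall.
- flat_key: Bystander, loose: a plain straight steel bar 70 x 14 x 9 mm without a head (a parallel key for another hub). Origin under its centre.
- collar: Bystander, loose: a dark steel shaft collar, 60 mm across, 16 mm tall. Origin under its centre.
- wrench: Bystander, loose: an open-ended wrench 210 mm long. Origin under its centre.
- oil: Bystander, loose: a clear oil bottle, 48 mm across, 120 mm tall. Origin under its centre.
- jar: Bystander, loose: a jar with a red lid, 70 mm across, 75 mm tall. Origin under its centre.
- set_bolt: Bystander, loose: a brass set bolt standing on its head, 19 mm across, 44 mm tall. Origin under its centre.
There are look-alikes about, which are no part of the job. What is shaped like the part that bears key_head but red is not meant.

How it is judged:
By the outcome, as a careful person would: the job done as asked, in the order asked, and still so for the second after the job is handed in, with the robot touching nothing.
It also fails if it takes over 72 s, if anything falls off the work surface, if the arm or the gripper's body presses on something with over 40 N, if the wrist force passes 120 N, or if a joint passes its speed limit or range.

## Robot

A 6-joint arm with a two-finger parallel gripper is mounted at the origin on the work surface. World frame = base frame: x ahead of the robot, y to its left, z up, the work surface at z = 0. Lengths are in m, angles in rad, forces in N, time in s.
With the tool pointing down it reaches from about 0.425 to 0.95 m from the base axis. Payload 3.5 kg.
Tool frame: the origin (TCP) lies between the finger pads; the fingertips stand 25 mm ahead of it and the grasp point (between the pads) lies 6 mm ahead of it; z points along the fingers, y is the line along which they close (so a half turn about z gives the same grasp; the last joint's range is limited). The gripper opens to 85 mm and grips with 20 to 120 N. Pads are 22 mm wide; open, the fingers measure 114 mm over their backs; the gripper's body (76 mm by 85 mm) begins 54 mm behind the grasp point. The pads swing forward as they close: fully open they stand 13 mm farther back than shut.
Start: joints at [-1.317, 0.286, 1.577, -0, 1.279, -0.15], TCP at [0.265, -0.621, 0.256] pointing down, gripper open.
Joint ranges: [-2.77, 2.77], [-0.9, 2.22], [0.21, 2.48], [-1.53, 4.67], [0.24, 2.81], [-2.84, 2.84]. Speed limits (rad/s): [2.79, 2.79, 3.14, 3.14, 3.14, 3.14].

## Interface

Orientations are given as [roll, pitch, yaw] about the fixed x, y, z axes, in that order (R = Rz(yaw) Ry(pitch) Rx(roll)).
In Python, from station import env gives the robot as it stands.
- The arm moves only by the shell command python3 -m inch 'ROWS'. ROWS is JSON, a list of rows, each a list of 3 entries, a list of its own where there are three numbers: the shift along the tool's x, y, z normalised to -1 to 1, where 1 is 8 cm, then the turn, a rotation vector about the tool's x, y, z normalised to -1 to 1, where 1 is 90 degrees, then the closure in counts, from 0 (fully open) to 255 (shut). In form: [[[dx, dy, dz], [wx, wy, wz], gripper], ...]. A call has 1 to 5 rows; each row is the pose to reach, as a shift and turn from the pose commanded when the call began, along the tool's axes at that moment; what a row does not reach only later rows make up. A row lasts 1/12 s, in which the tool goes at most 41.7 mm and 7.16 degrees, less where a joint would pass 70% of its speed; a pose out of reach is approached as far as the arm can. A call with a number of a shift or a turn outside -1 to 1 is refused whole. A call with a gripper value outside its range is refused whole. The fingers move at their own pace and stop on an object; the grip force is fixed at half the most. Time passes only in rows, so rows that repeat a pose let the fingers close. It gives the time, the measured TCP pose, the force, the opening and the grip force at its end, in the units of the state.
- env.get_obs(): the state, without advancing time (a new reading comes with each control period).
- env.read_camera(name): name is "scene" or "top" or "wrist"; returns the picture (384x512x3 uint8, red, green, blue); there is no depth.
- env.get_calibration(name): a dict with "fx", "fy", "cx", "cy" (pixels), "D" ([k1, k2, p1, p2, k3] as OpenCV has them; the pictures are not rectified), "T" (4x4, takes a point from camera to world coordinates). Camera axes: x right, y down, z forward; pixel columns grow to the right and rows downward; lengths in m; the calibration is good to about 2 mm. A picture is of the moment at which its call begins: read the wrist's pose just before it. get_calibration takes no time and is no camera call; for the wrist camera it gives the pose at the moment of the call.
- env.hand_in(): hands the job in; it is judged then, once.
The state is a dict: "time_s": time; "q": joint angles; "qvel": joint speeds; "tau": joint torques, N m; "position": TCP position; "eef_rot": TCP orientation; "wrist_force": force on the tool from outside, world axes, zero at the start; "moment": the same for the moment, N m; "opening": opening from 0.0 (shut) to 1.0 (fully open); "finger_force": force on a finger pad.
Only numpy, scipy, OpenCV 4.12 (cv2) and the standard library are available. Lean on these libraries where they do the work, as an engineer would, in place of code of your own. Each camera call takes 0.05 s, during which the arm holds its last target. There are 200 camera calls.

## Working session

There is one attempt and no reset: what is moved stays moved. The work goes in short steps, Python scripts to look and compute and a shell command to move; the robot and the scene stay as the last step left them, time stands still between calls to the robot, and variables do not carry over. Pictures are saved under pics/ and viewed, at most 10 in all, crops included, and the job is handed in when it is done.

```bash
ls; mkdir -p pics; python3 - <<'E'
from station import env
import cv2,numpy as np
print(env.get_obs())
for n in ("scene","top"):
    cv2.imwrite(f"pics/{n}0.png",env.read_camera(n)[:,:,::-1])
    c=env.get_calibration(n); print(n,c)
E
```

```text
pics
{'time_s': 0.0, 'q': array([-1.31700907e+00,  2.87201410e-01,  1.57820320e+00, -3.39162182e-05,
        1.27856152e+00, -1.49996800e-01]), 'qvel': array([ 3.84025019e-05,  5.71467534e-04, -3.60998995e-04, -8.60995781e-04,
        2.18924800e-03, -1.35025677e-03]), 'tau': array([-1.59796687e-04, -4.05984449e+01, -2.92623067e+01, -1.77728843e-04,
        5.91257049e-03,  2.75559309e-07]), 'position': array([ 0.26507779, -0.62011863,  0.25490907]), 'eef_rot': array([-3.13924098e+00, -3.22589858e-04,  4.03793486e-01]), 'wrist_force': array([-0.00343166,  0.22665104, -0.27968735]), 'moment': array([0.00339811, 0.02864567, 0.02184901]), 'finger_force': 0.0, 'opening': 0.9978821258160457}
scene {'fx': 472.0886913692928, 'fy': 472.0886913692928, 'cx': 263.22779514263465, 'cy': 192.67329213141147, 'D': array([0.00499181, 0.        , 0.        , 0.        , 0.        ]), 'T': array([[ 0.01935176,  0.56288698, -0.82630731,  1.37341579],
       [ 0.99977257, -0.01830234,  0.01094654, -0.14136633],
       [-0.00896169, -0.82633122, -0.56311314,  0.69338182],
       [ 0.        ,  0.        ,  0.        ,  1.        ]])}
top {'fx': 420.9376959116314, 'fy': 420.9376959116314, 'cx': 256.2621196360872, 'cy': 199.3806291436019, 'D': array([0.01543973, 0.        , 0.        , 0.        , 0.        ]), 'T': array([[ 0.0194631 , -0.99269197,  0.11909593,  0.41109675],
       [-0.99946926, -0.02243018, -0.02362375, -0.1081801 ],
       [ 0.02612245, -0.11857293, -0.99260167,  1.01692822],
       [ 0.        ,  0.        ,  0.        ,  1.        ]])}
```

View pics/scene0.png

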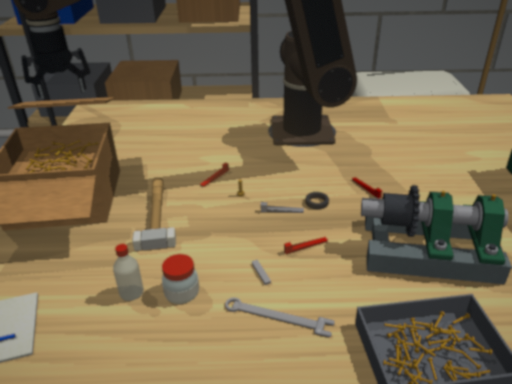

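View pics/top0.png

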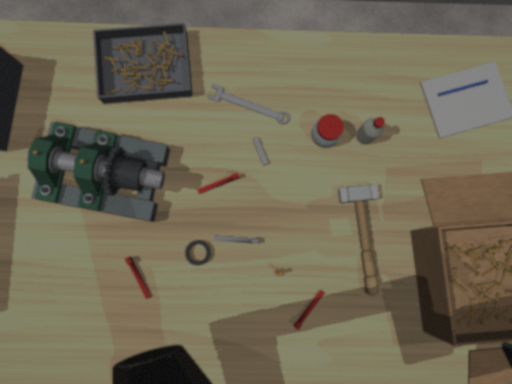

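The scene view shows the steel key at (280,208) with its head on the left, the mallet at (155,238), and the sprocket at (400,212) with its free shaft end facing left. The top view shows the key's head at (260,241) and its tip at (216,238). The mallet head is at (360,193) with the handle pointing down the picture, and the shaft's free end is at (162,178).

```bash
cat > h.py <<'E'
from station import env
import cv2,numpy as np
def ray(c,uv):
    K=np.array([[c["fx"],0,c["cx"]],[0,c["fy"],c["cy"]],[0,0,1]])
    p=cv2.undistortPoints(np.array([[uv]],float),K,np.array(c["D"]))[0,0]
    T=c["T"]; return T[:3,3],T[:3,:3]@np.array([p[0],p[1],1])
def onz(c,uv,z):
    o,d=ray(c,uv); return o+d*(z-o[2])/d[2]
def proj(c,P):
    K=np.array([[c["fx"],0,c["cx"]],[0,c["fy"],c["cy"]],[0,0,1]]); T=np.linalg.inv(c["T"])
    return cv2.projectPoints(np.array(P,float).reshape(-1,1,3),cv2.Rodrigues(T[:3,:3])[0],T[:3,3],K,np.array(c["D"]))[0].reshape(-1,2)
def two(c1,a,c2,b):
    o,d=ray(c1,a);p,e=ray(c2,b); s=np.linalg.lstsq(np.c_[d,-e],p-o,rcond=None)[0]
    A=o+s[0]*d;B=p+s[1]*e; return (A+B)/2,np.linalg.norm(A-B)
def crop(im,x0,y0,w,h,k): return cv2.resize(im[y0:y0+h,x0:x0+w],None,fx=k,fy=k,interpolation=cv2.INTER_CUBIC)
E
python3 - <<'E'
from h import *
t=cv2.imread("pics/top0.png"); s=cv2.imread("pics/scene0.png")
a=np.hstack([crop(t,80,130,100,75,4),crop(t,200,205,100,75,4)])
b=np.hstack([crop(t,330,170,100,75,4),crop(s,350,170,100,75,4)])
cv2.imwrite("pics/c1.png",np.vstack([a,b]))
E
```

```text
(no output)
```

View pics/c1.png

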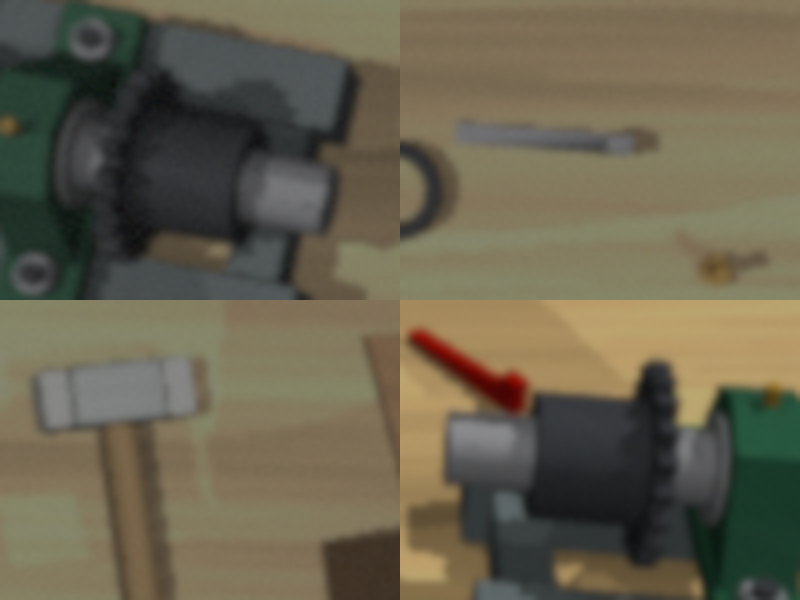

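The crops show the key's tip at top (214.5,238) and its head end at (259,241). The shaft's free end is at top (162,180), the hub face meets the shaft at about (142,177), and the mallet head is centred at (359.5,193).

```bash
python3 - <<'E'
from h import *
t=env.get_calibration("top")
f=lambda x,y,z:onz(t,(x,y),z)
print("key tip",f(214.5,238,.005),"headtop",f(255,240.8,.024),"headend",f(259,240.8,.02))
print("free",f(162,179.7,.117),"face",f(141.7,177,.117))
print("mallet ends",f(339.5,197,.032),f(379.5,190.5,.032),"handle far",f(371.5,289,.03), "neck", f(362,213,.03))
print("oil",f(366,137,0),"jar",f(327,137,0),"bolt",f(280,272,0),"collar",f(198,252,0.016))
E
```

```text
key tip [ 0.43736444 -0.03430179  0.005     ] headtop [ 0.43222719 -0.13075471  0.024     ] headend [ 0.43250121 -0.14027958  0.02      ]
free [0.55712546 0.07405064 0.117     ] face [0.56194992 0.11762545 0.117     ]
mallet ends [ 0.53941006 -0.32878455  0.032     ] [ 0.55716385 -0.42434853  0.032     ] handle far [ 0.32658553 -0.40260439  0.03      ] neck [ 0.5027163  -0.38252343  0.03      ]
oil [ 0.69579461 -0.40278556  0.        ] jar [ 0.69329904 -0.30527989  0.        ] bolt [ 0.35984956 -0.19244941  0.        ] collar [0.40355132 0.00253907 0.016     ]
```

```bash
python3 -m inch '[[[0.865,-0.96,0],[0,0,0],0],[[0.865,-0.96,0],[0,0,0],0],[[0.865,-0.96,0],[0,0,0],0]]'
python3 -m inch '[[[0.865,-0.96,0],[0,0,0],0],[[0.865,-0.96,0],[0,0,0],0],[[0.865,-0.96,0],[0,0,0],0]]' >/dev/null
python3 -m inch '[[[0.865,-0.96,0],[0,0,0],0],[[0.865,-0.96,0],[0,0,0],0],[[0.865,-0.96,0],[0,0,0],0]]' >/dev/null
python3 -m inch '[[[0.865,-0.96,0],[0,0,0],0],[[0.865,-0.96,0],[0,0,0],0],[[0.865,-0.96,0],[0,0,0],0]]' >/dev/null
python3 -m inch '[[[0.865,-0.96,0],[0,0,-0.355],0],[[0.865,-0.96,0],[0,0,-0.355],0],[[0.865,-0.96,0],[0,0,-0.355],0],[[0.865,-0.96,0],[0,0,-0.355],0],[[0.865,-0.96,0],[0,0,-0.355],0]]'
python3 -m inch '[[[0,0,0.5],[0,0,-0.355],0],[[0,0,0.5],[0,0,-0.355],0],[[0,0,0.5],[0,0,-0.355],0],[[0,0,0.5],[0,0,-0.355],0],[[0,0,0.5],[0,0,-0.355],0]]'
python3 - <<'E'
from h import *
print(env.get_obs()["position"],env.get_obs()["eef_rot"])
c=env.get_calibration("wrist"); im=env.read_camera("wrist")[:,:,::-1]
cv2.imwrite("pics/w1.png",im); np.save("w1.npy",c,allow_pickle=True); print(c["T"].round(3),c["fx"])
E
```

```text
time_s: 0.35
position: [0.2995, -0.5193, 0.2548]
eef_rot: [-3.137, -0.001, 0.405]
wrist_force: [-0.1, 0.4, -0.2]
opening: 1.006
finger_force: 0.0
time_s: 1.52
position: [0.4325, -0.1299, 0.2559]
eef_rot: [-3.141, 0.0, 0.97]
wrist_force: [-0.5, 0.1, -0.0]
opening: 1.002
finger_force: 0.0
time_s: 1.93
position: [0.4321, -0.1313, 0.2155]
eef_rot: [-3.14, -0.001, 1.524]
wrist_force: [-0.8, -0.2, -0.4]
opening: 1.0
finger_force: 0.0
[ 0.43208316 -0.13132574  0.21552015] [-3.1401971e+00 -6.8828390e-04  1.5243902e+00]
[[ 0.999 -0.044 -0.014  0.435]
 [-0.046 -0.963 -0.265 -0.064]
 [-0.001  0.265 -0.964  0.333]
 [ 0.     0.     0.     1.   ]] 301.6607816515433
```

View pics/w1.png

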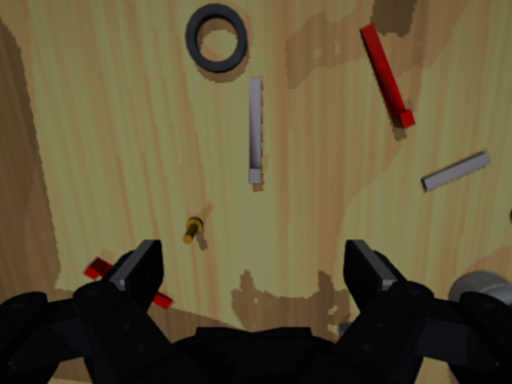

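The wrist view shows the key upright in the middle, with its tip at (256,78) and its head end at (255,184). The set bolt is at (192,228) and the collar at (217,38). The red look-alikes are well clear.

```bash
python3 - <<'E'
from h import *
c=np.load("w1.npy",allow_pickle=True).item(); im=cv2.imread("pics/w1.png")
hsv=cv2.cvtColor(im,cv2.COLOR_BGR2HSV)
m=((hsv[...,1]<60)&(hsv[...,2]>60)).astype(np.uint8); m[:, :240]=0;m[:,275:]=0;m[:60]=0;m[200:]=0
for r in range(70,195,5):
    x=np.where(m[r])[0]; print(r, (x.min(),x.max(),[int(v) for v in im[r,(x.min()+x.max())//2]]) if len(x) else None, end=' ')
print()
for uv,z in [((256,77),.007),((255.5,164),.013),((255.2,168),.024),((255.2,183),.024),((255.2,184),.0)]: print(uv,onz(c,uv,z).round(4))
E
```

```text
70 None 75 None 80 (np.int64(249), np.int64(260), [125, 119, 122]) 85 (np.int64(249), np.int64(260), [124, 119, 121]) 90 (np.int64(249), np.int64(260), [124, 117, 120]) 95 (np.int64(249), np.int64(260), [122, 116, 118]) 100 (np.int64(249), np.int64(260), [121, 115, 118]) 105 (np.int64(249), np.int64(260), [121, 115, 116]) 110 (np.int64(249), np.int64(260), [118, 112, 115]) 115 (np.int64(249), np.int64(260), [119, 112, 115]) 120 (np.int64(249), np.int64(260), [115, 110, 113]) 125 (np.int64(249), np.int64(260), [111, 106, 108]) 130 (np.int64(249), np.int64(260), [107, 101, 103]) 135 (np.int64(249), np.int64(260), [101, 95, 97]) 140 (np.int64(249), np.int64(260), [94, 89, 92]) 145 (np.int64(249), np.int64(260), [89, 84, 85]) 150 (np.int64(249), np.int64(260), [84, 80, 82]) 155 (np.int64(252), np.int64(260), [92, 87, 89]) 160 (np.int64(253), np.int64(260), [87, 82, 84]) 165 (np.int64(255), np.int64(260), [76, 71, 73]) 170 (np.int64(249), np.int64(260), [113, 106, 109]) 175 (np.int64(249), np.int64(260), [111, 105, 108]) 180 (np.int64(249), np.int64(260), [111, 105, 108]) 185 None 190 None 
(256, 77) [ 0.4394 -0.0322  0.007 ]
(255.5, 164) [ 0.435 -0.12   0.013]
(255.2, 168) [ 0.4345 -0.1222  0.024 ]
(255.2, 183) [ 0.4338 -0.1382  0.024 ]
(255.2, 184) [ 0.4336 -0.1451  0.    ]
```

```bash
python3 -m inch '[[[0.012,0.02,1],[0,0,0],0],[[0.012,0.02,1],[0,0,0],0],[[0.012,0.02,1],[0,0,0],0]]' >/dev/null
python3 -m inch '[[[0,0,1],[0,0,0],0],[[0,0,1],[0,0,0],0],[[0,0,1],[0,0,0],0]]'
python3 -m inch '[[[0,0,0.28],[0,0,0],0],[[0,0,0.28],[0,0,0],0],[[0,0,0.28],[0,0,0],0]]'
python3 -m inch '[[[0,0,0],[0,0,0],255],[[0,0,0],[0,0,0],255],[[0,0,0],[0,0,0],255],[[0,0,0],[0,0,0],255],[[0,0,0],[0,0,0],255]]'
python3 -m inch '[[[0,0,0],[0,0,0],255],[[0,0,0],[0,0,0],255],[[0,0,0],[0,0,0],255],[[0,0,0],[0,0,0],255],[[0,0,0],[0,0,0],255]]'
```

```text
time_s: 2.48
position: [0.4294, -0.1282, 0.0505]
eef_rot: [-3.128, -0.007, 1.518]
wrist_force: [-1.1, 1.4, 0.2]
opening: 1.001
finger_force: 0.0
time_s: 2.73
position: [0.4347, -0.131, 0.0356]
eef_rot: [3.142, 0.0, 1.519]
wrist_force: [-0.6, 0.0, -0.6]
opening: 0.999
finger_force: 0.0
time_s: 3.15
position: [0.4346, -0.1309, 0.0347]
eef_rot: [3.14, 0.001, 1.519]
wrist_force: [-0.3, 0.2, -0.4]
opening: 0.295
finger_force: 0.0
time_s: 3.57
position: [0.4345, -0.1309, 0.0345]
eef_rot: [3.141, 0.0, 1.519]
wrist_force: [-0.7, 0.3, 6.5]
opening: 0.123
finger_force: 60.1
```

```bash
python3 -m inch '[[[0,0,-0.5],[0,0,0],255],[[0,0,-1],[0,0,0],255],[[0,0,-1],[0,0,0],255],[[0,0,-1],[0,0,0],255]]'
python3 -m inch '[[[0.4,0.4,-0.5],[0,0,0],255],[[0.66,0.66,-1],[0,0,0],255],[[0.66,0.66,-1],[0,0,0],255],[[0.66,0.66,-1],[0,0,0],255]]' >/dev/null
python3 -m inch '[[[0.4,0.4,0],[0,0,0],255],[[0.66,0.66,0],[0,0,0],255],[[0.66,0.66,0],[0,0,0],255],[[0.66,0.66,0],[0,0,0],255],[[0.66,0.66,0],[0,0,0],255]]'
python3 - <<'E'
from h import *
o=env.get_obs(); print(o["position"],o["eef_rot"])
c=env.get_calibration("wrist"); im=env.read_camera("wrist")[:,:,::-1]
cv2.imwrite("pics/w2.png",im); np.save("w2.npy",c,allow_pickle=True)
cv2.imwrite("pics/w2c.png",crop(im,100,0,312,230,2.5))
E
```

```text
time_s: 3.9
position: [0.4358, -0.1316, 0.1162]
eef_rot: [3.136, 0.003, 1.519]
wrist_force: [0.7, 0.1, -0.6]
opening: 0.121
finger_force: 59.4
time_s: 4.65
position: [0.5433, -0.0308, 0.1911]
eef_rot: [-3.136, -0.0, 1.519]
wrist_force: [0.2, -0.0, -0.6]
opening: 0.12
finger_force: 59.4
[ 0.54328784 -0.03082397  0.19106168] [-3.13621848e+00 -4.20980395e-04  1.51930058e+00]
```

View pics/w2c.png

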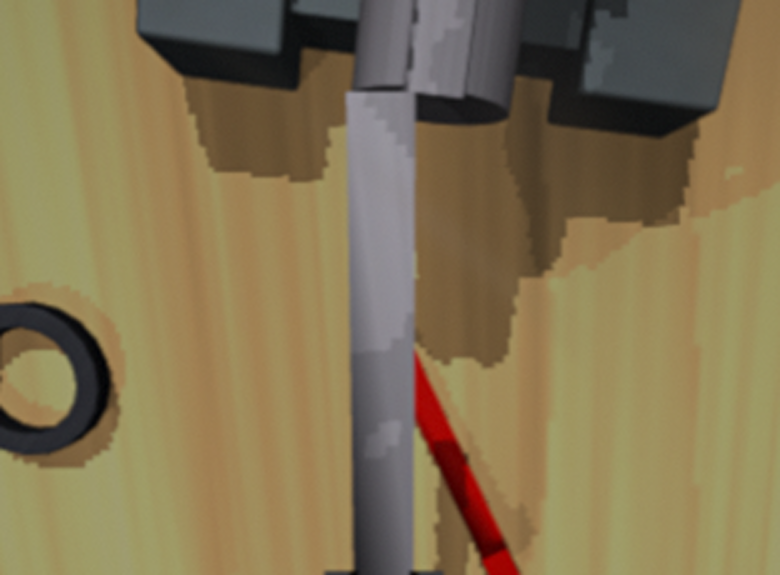

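The tip of the held key shows at crop (381,92), and the shaft end's groove lies at about crop x 408–467. The hub itself is out of view, so I'll back off and up to get the shaft's direction.

```bash
python3 -m inch '[[[-0.4,0,-0.3],[0,0,0],255],[[-0.7,0.1,-0.6],[0,0,0],255],[[-0.7,0.1,-0.6],[0,0,0],255],[[-0.7,0.1,-0.6],[0,0,0],255],[[-0.7,0.1,-0.6],[0,0,0],255]]'
python3 - <<'E'
from h import *
o=env.get_obs(); print(o["position"],o["eef_rot"])
c=env.get_calibration("wrist"); im=env.read_camera("wrist")[:,:,::-1]
cv2.imwrite("pics/w3.png",im); np.save("w3.npy",c,allow_pickle=True)
cv2.imwrite("pics/w3c.png",crop(im,200,0,160,115,5))
E
```

```text
time_s: 5.12
position: [0.549, -0.0874, 0.2408]
eef_rot: [-3.14, -0.001, 1.517]
wrist_force: [0.1, 0.2, -1.7]
opening: 0.116
finger_force: 59.4
[ 0.5489915  -0.08743184  0.24081202] [-3.13964884e+00 -7.89121697e-04  1.51743440e+00]
```

View pics/w3c.png

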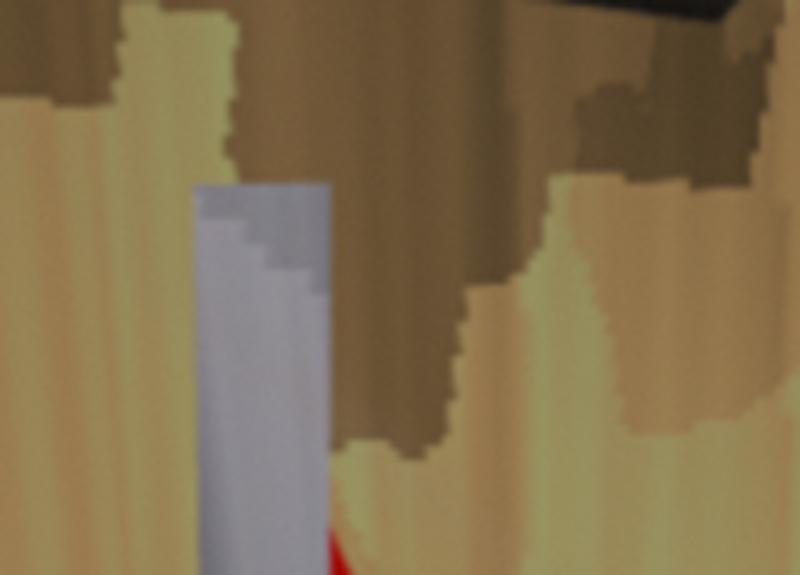

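Backing off put the shaft out of view. I need to go forward, above the shaft, instead.

```bash
python3 -m inch '[[[0.5,0,0],[0,0,0],255],[[1,-0.1,0],[0,0,0],255],[[1,-0.1,0],[0,0,0],255],[[1,-0.1,0],[0,0,0],255]]' >/dev/null
python3 -m inch '[[[0.3,-0.05,0],[0,0,0],255],[[0.3,-0.05,0],[0,0,0],255],[[0.3,-0.05,0],[0,0,0],255],[[0.3,-0.05,0],[0,0,0],255]]'
python3 - <<'E'
from h import *
c=np.load("w2.npy",allow_pickle=True).item()
print("groove end",onz(c,(275.2,38.4),.114),"tip",onz(c,(252.4,36.8),.164))
o=env.get_obs(); print(o["position"],o["eef_rot"])
c=env.get_calibration("wrist"); im=env.read_camera("wrist")[:,:,::-1]
cv2.imwrite("pics/w4.png",im); np.save("w4.npy",c,allow_pickle=True)
cv2.imwrite("pics/w4c.png",crop(im,190,0,200,150,4))
E
```

```text
time_s: 5.83
position: [0.5434, 0.0167, 0.2413]
eef_rot: [-3.141, 0.001, 1.519]
wrist_force: [-0.5, 0.2, -0.8]
opening: 0.118
finger_force: 59.4
groove end [0.56133809 0.07596955 0.114     ] tip [0.54790527 0.06700417 0.164     ]
[0.54335445 0.01671105 0.24128404] [-3.14061132e+00  5.27473814e-04  1.51891235e+00]
```

View pics/w4c.png

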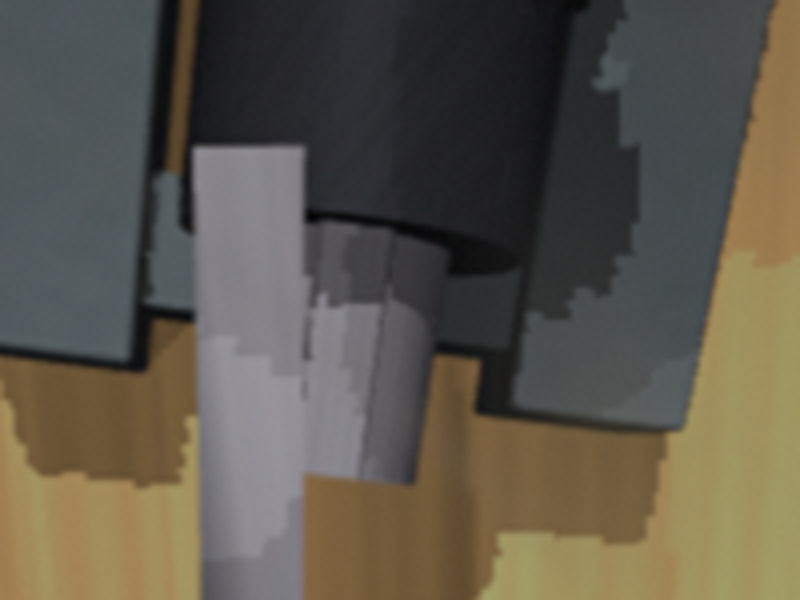

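The groove's right edge runs from crop (392,232) at the hub face to (360,478) at the shaft end, and the key covers its left part.

```bash
python3 - <<'E'
from h import *
c=np.load("w4.npy",allow_pickle=True).item(); im=cv2.imread("pics/w4.png")
f=lambda x,y,z:onz(c,(190+(x+.5)/4-.5,(y+.5)/4-.5),z)
a=f(392,232,.119);b=f(360,478,.119)
d=(a-b)/np.linalg.norm(a-b); print("edge",a,b,"len",np.linalg.norm(a-b),"yaw",np.arctan2(d[1],d[0]))
n=np.array([-d[1],d[0],0]); print("centre face",a+n*.007,"end",b+n*.007)
# shaft right silhouette & hub sides & bracket edge directions
for nme,p,q,z in [("bracket",(774,0),(690,425),.06),("shaft R",(446,265),(415,480),.1),("hubR",(565,40),(520,262),.1)]:
    p=f(*p,z);q=f(*q,z);e=p-q;print(nme,np.arctan2(e[1],e[0]),p,q)
# key in hand
k1=f(248,147,.213);l=f(193,147,.2134);r=f(304,147,.2134);print("tip w",np.linalg.norm(l-r),(l+r)/2)
l=f(202,560,.2174);r=f(303,560,.2174);print("shank w",np.linalg.norm(l-r),(l+r)/2)
E
```

```text
edge [0.57391437 0.11929851 0.119     ] [0.56686518 0.07594637 0.119     ] len 0.04392151771938107 yaw 1.4096039712171824
centre face [0.56700512 0.12042198 0.119     ] end [0.55995592 0.07706983 0.119     ]
bracket 1.4139167913955377 [0.66411175 0.16961742 0.06      ] [0.65024455 0.08194981 0.06      ]
shaft R 1.4076701226649186 [0.58664454 0.11546867 0.1       ] [0.57986551 0.07428103 0.1       ]
hubR 1.362740909145244 [0.60944834 0.1537583  0.1       ] [0.6013154  0.11523374 0.1       ]
tip w 0.012096700769103177 [0.54786469 0.11484644 0.2134    ]
shank w 0.011697809346302181 [0.54601514 0.07080112 0.2174    ]
```

```bash
python3 -m inch '[[[-0.157,0.067,0.4],[0,0,0.073],255],[[-0.157,0.067,0.91],[0,0,0.073],255],[[-0.157,0.067,0.91],[0,0,0.073],255],[[-0.157,0.067,0.91],[0,0,0.073],255],[[-0.157,0.067,0.91],[0,0,0.073],255]]'
python3 - <<'E'
from h import *
o=env.get_obs(); print(o["position"],o["eef_rot"])
c=env.get_calibration("wrist"); im=env.read_camera("wrist")[:,:,::-1]
cv2.imwrite("pics/w5.png",im); np.save("w5.npy",c,allow_pickle=True)
cv2.imwrite("pics/w5c.png",crop(im,176,0,160,150,4))
E
```

```text
time_s: 6.3
position: [0.549, 0.004, 0.1704]
eef_rot: [3.14, 0.0, 1.404]
wrist_force: [0.3, 0.6, 0.2]
opening: 0.117
finger_force: 59.4
[0.54903001 0.00397307 0.17039913] [3.14025651e+00 2.50326332e-05 1.40393715e+00]
```

View pics/w5c.png

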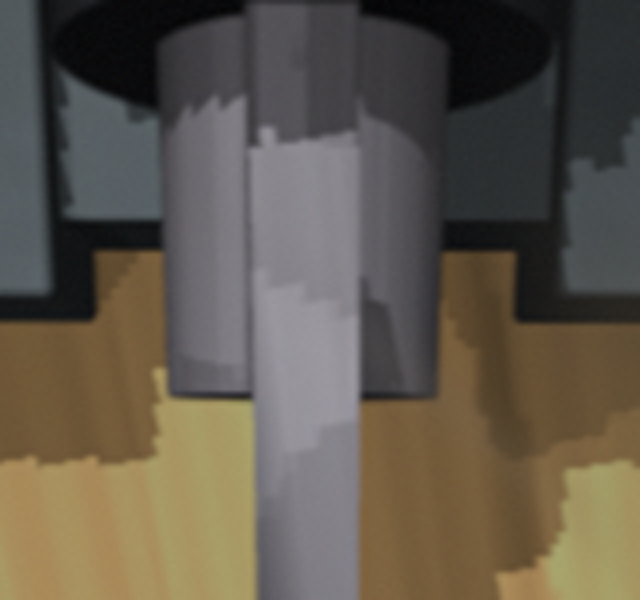

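The key lies almost centred over the groove. At the shaft end the shaft spans crop x 168–437 and the key 255–360; further up, the key spans 249–359. Next come the numbers.

```bash
python3 - <<'E'
from h import *
c=np.load("w5.npy",allow_pickle=True).item()
f=lambda x,y,z:onz(c,(176+(x+.5)/4-.5,(y+.5)/4-.5),z)
h=.136
k1=(f(249,145,h+.007)+f(359,145,h+.007))/2; k2=(f(257,560,h+.0098)+f(359,560,h+.0098))/2
e=k1-k2; print("key",k1,k2,np.arctan2(e[1],e[0]),np.linalg.norm(f(249,145,h+.007)-f(359,145,h+.007)))
d=np.array([.160,.987,0]);n=np.array([.987,-.160,0])
for r,l,rr in [(380,168,437),(110,162,447)]:
    z=.105; p=(f(l,r,z)+f(rr,r,z))/2; print("shaft",p,"w",np.linalg.norm(f(l,r,z)-f(rr,r,z)))
    print(" groove line lateral of old est", (p-np.array([.567,.1204,0]))@n)
for k in (k1,k2): print("key lateral vs old",(k-np.array([.567,.1204,0]))@n)
E
```

```text
key [0.56476512 0.10106661 0.143     ] [0.55782997 0.05735805 0.1458    ] 1.4134399239732973 0.011945207539024937
shaft [0.56067528 0.07892469 0.105     ] w 0.03875154248498459
 groove line lateral of old est 0.000393549659550265
shaft [0.56678728 0.11324728 0.105     ] w 0.03878104046123553
 groove line lateral of old est 0.000934476575233556
key lateral vs old 0.0008875194152016865
key lateral vs old 0.0010358890042351497
```

```bash
python3 -m inch '[[[0,-0.003,0.12],[0,0,0],255],[[0,-0.003,0.24],[0,0,0],255],[[0,-0.003,0.24],[0,0,0],255],[[0,-0.003,0.24],[0,0,0],255]]'
for i in 1 2 3; do python3 -m inch '[[[0,0,0.01],[0,0,0],255],[[0,0,0.01],[0,0,0],255],[[0,0,0.01],[0,0,0],255]]'|grep -E "posi|wrist|eef"; done
```

```text
time_s: 6.68
position: [0.5476, 0.0048, 0.1495]
eef_rot: [-3.14, 0.0, 1.405]
wrist_force: [-0.6, -0.1, -1.7]
opening: 0.121
finger_force: 59.3
position: [0.5481, 0.0047, 0.1492]
eef_rot: [3.141, 0.0, 1.405]
wrist_force: [-0.0, 0.7, -0.8]
position: [0.5481, 0.0046, 0.1483]
eef_rot: [3.142, -0.0, 1.404]
wrist_force: [-0.5, -0.1, -1.4]
position: [0.5482, 0.0046, 0.1478]
eef_rot: [3.141, -0.0, 1.404]
wrist_force: [-0.4, 0.0, -0.5]
```

```bash

for i in 1 2 3; do python3 -m inch '[[[0,0,0.007],[0,0,0],255],[[0,0,0.007],[0,0,0],255],[[0,0,0.007],[0,0,0],255]]'|grep -E "posi|wrist"; done
```

```text
position: [0.5483, 0.0045, 0.1473]
wrist_force: [-0.7, -0.4, 1.6]
position: [0.5483, 0.0045, 0.1469]
wrist_force: [0.1, -2.0, 2.6]
position: [0.5484, 0.0044, 0.1463]
wrist_force: [-1.2, -2.9, 4.6]
```

```bash
python3 -m inch '[[[0,0,-0.008],[0,0,0],255],[[0.05,0,-0.008],[0,0,0],255],[[0.1,0,-0.008],[0,0,0],255],[[0.1,0,-0.008],[0,0,0],255]]'|grep -E "posi|wrist|eef"
for i in 1 2 3; do python3 -m inch '[[[0.04,0,0],[0,0,0],255],[[0.08,0,0],[0,0,0],255],[[0.08,0,0],[0,0,0],255]]'|grep -E "posi|wrist|eef"; done
```

```text
position: [0.5498, 0.0132, 0.1467]
eef_rot: [3.141, -0.001, 1.405]
wrist_force: [1.0, -0.6, 4.4]
position: [0.5508, 0.0194, 0.1469]
eef_rot: [3.141, -0.0, 1.405]
wrist_force: [-0.0, 0.2, 5.1]
position: [0.552, 0.0256, 0.1471]
eef_rot: [3.14, -0.0, 1.405]
wrist_force: [-0.7, -1.1, 5.2]
position: [0.5531, 0.0318, 0.1473]
eef_rot: [3.14, 0.0, 1.405]
wrist_force: [-0.9, -1.4, 6.2]
```

```bash
python3 -m inch '[[[0,0,-0.008],[0,0,0],255],[[0.04,0,-0.008],[0,0,0],255],[[0.06,0,-0.008],[0,0,0],255],[[0.06,0,-0.008],[0,0,0],255]]'|grep -E "posi|wrist|eef"
for i in 1 2; do python3 -m inch '[[[0.03,0,0],[0,0,0],255],[[0.06,0,0],[0,0,0],255],[[0.06,0,0],[0,0,0],255]]'|grep -E "posi|wrist|eef"; done
```

```text
position: [0.5537, 0.0365, 0.1476]
eef_rot: [3.141, 0.0, 1.405]
wrist_force: [-0.6, -0.8, 5.6]
position: [0.5546, 0.0412, 0.1477]
eef_rot: [3.141, 0.0, 1.405]
wrist_force: [-0.8, -1.4, 6.3]
position: [0.5555, 0.0458, 0.1478]
eef_rot: [3.14, 0.001, 1.405]
wrist_force: [-0.1, -2.0, 6.0]
```

```bash
for i in 1 2; do python3 -m inch '[[[0,0,-0.008],[0,0,0],255],[[0,0,-0.008],[0,0,0],255],[[0,0,-0.008],[0,0,0],255]]'|grep -E "posi|wrist"; done; python3 - <<'E'
from h import *
print(env.get_obs()["moment"])
cv2.imwrite("pics/w6.png",env.read_camera("wrist")[:,:,::-1])
c=env.get_calibration("scene");im=env.read_camera("scene")[:,:,::-1]
cv2.imwrite("pics/s6.png",crop(im,320,130,130,110,5))
E
```

```text
position: [0.5553, 0.0459, 0.1479]
wrist_force: [2.4, -1.3, 4.3]
position: [0.5547, 0.046, 0.148]
wrist_force: [0.9, 1.2, 2.2]
[ 0.16367897 -0.24890667 -0.06045079]
```

View pics/s6.png

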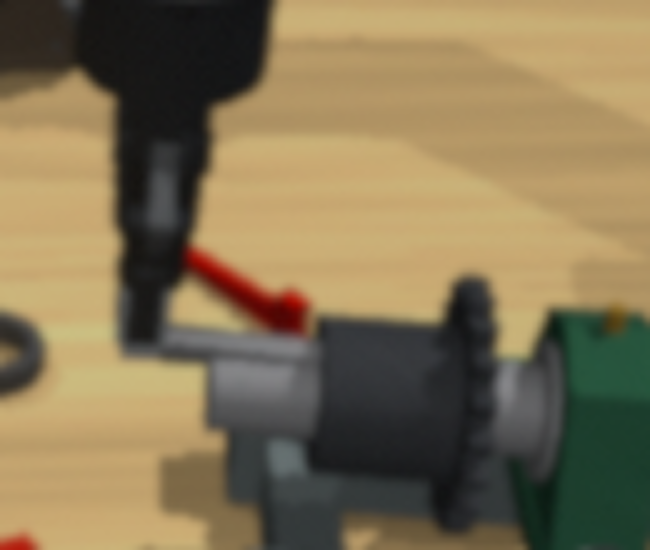

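The scene view shows the key lying in the groove with its tip under the hub; the head is held left of the shaft end, at about (140,335). I'll carry on gently.

```bash
for i in 1 2 3 4 5; do python3 -m inch '[[[0.02,0,-0.001],[0,0,0],255],[[0.04,0,-0.001],[0,0,0],255],[[0.04,0,-0.001],[0,0,0],255]]'|grep -E "posi|wrist"; done
```

```text
position: [0.555, 0.0488, 0.1482]
wrist_force: [0.1, -1.5, 2.3]
position: [0.5557, 0.0523, 0.1483]
wrist_force: [-0.8, -0.1, 1.2]
position: [0.5563, 0.0555, 0.1483]
wrist_force: [-0.3, -0.1, 0.8]
position: [0.5569, 0.0587, 0.1484]
wrist_force: [0.2, 0.0, 0.2]
position: [0.5574, 0.0618, 0.1485]
wrist_force: [0.2, 0.7, -0.6]
```

```bash
for i in 1 2 3 4; do python3 -m inch '[[[0.015,0,0.002],[0,0,0],255],[[0.03,0,0.002],[0,0,0],255],[[0.03,0,0.002],[0,0,0],255]]'|grep -E "posi|wrist"; done
```

```text
position: [0.5579, 0.064, 0.1485]
wrist_force: [0.3, 0.2, -0.8]
position: [0.5584, 0.0663, 0.1485]
wrist_force: [-0.8, -0.6, -0.9]
position: [0.559, 0.0686, 0.1485]
wrist_force: [-0.9, -1.8, 1.9]
position: [0.5593, 0.0699, 0.1485]
wrist_force: [-0.9, -5.7, 1.4]
```

```bash
python3 -m inch '[[[0.012,0,0],[0,0,0],255],[[0.012,0,0],[0,0,0],255],[[0.012,0,0],[0,0,0],255]]'|grep -E "posi|wrist"; python3 -m inch '[[[0,0,0],[0,0,0],255],[[0,0,0],[0,0,0],255]]'|grep -E "posi|wrist"
```

```text
position: [0.5594, 0.07, 0.1486]
wrist_force: [-1.8, -8.0, 2.9]
position: [0.5594, 0.07, 0.1486]
wrist_force: [-1.2, -6.5, 3.0]
```

```bash
for i in 1 2; do python3 -m inch '[[[0.012,0,0],[0,0,0],255],[[0.012,0,0],[0,0,0],255],[[0.012,0,0],[0,0,0],255]]'|grep -E "posi|wrist"; done
```

```text
position: [0.5595, 0.0701, 0.1486]
wrist_force: [-2.7, -9.3, 2.0]
position: [0.5595, 0.0703, 0.1486]
wrist_force: [-2.5, -13.0, 3.9]
```

```bash
python3 -m inch '[[[-0.04,0,0],[0,0,0],0],[[-0.04,0,0],[0,0,0],0],[[-0.04,0,0],[0,0,0],0],[[-0.04,0,0],[0,0,0],0],[[-0.04,0,0],[0,0,0],0]]'
python3 -m inch '[[[0,0,-0.3],[0,0,0],0],[[0,0,-0.8],[0,0,0],0],[[0,0,-1],[0,0,0],0],[[0,0,-1],[0,0,0],0]]'
python3 - <<'E'
from h import *
im=env.read_camera("scene")[:,:,::-1]; w=env.read_camera("wrist")[:,:,::-1]
cv2.imwrite("pics/s7.png",im)
np.save("w7.npy",env.get_calibration("wrist"),allow_pickle=True); cv2.imwrite("pics/w7.png",w)
cv2.imwrite("pics/c7.png",np.hstack([crop(im,350,160,80,75,5),crop(w,190,0,100,94,4)[:375]]))
E
```

```text
time_s: 14.28
position: [0.5591, 0.0711, 0.1481]
eef_rot: [-3.142, -0.001, 1.405]
wrist_force: [-0.2, 1.0, 0.0]
opening: 0.827
finger_force: 0.0
time_s: 14.62
position: [0.562, 0.071, 0.2342]
eef_rot: [3.131, -0.002, 1.405]
wrist_force: [1.8, 0.2, 0.8]
opening: 0.999
finger_force: 0.0
```

View pics/c7.png

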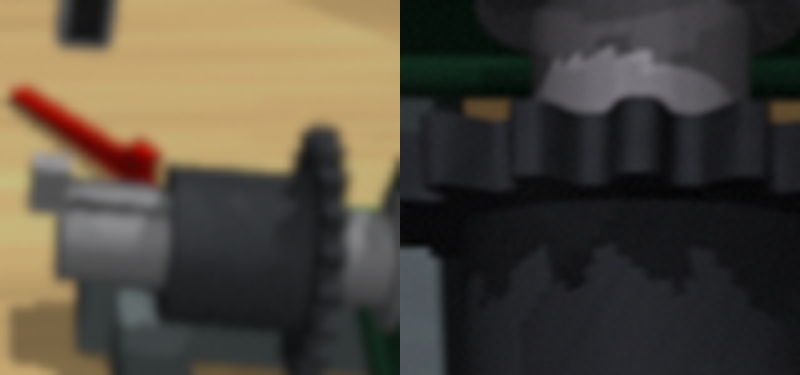

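The key stays wedged in the groove on its own, with its head clear of the shaft end at about (50,180) in the left crop. Now for the mallet.

```bash
for i in 1 2 3 4; do python3 -m inch '[[[-0.5,0.02,0],[0,0,0],0],[[-1,0.06,0],[0,0,0],0],[[-1,0.06,0],[0,0,0],0]]' >/dev/null; done
python3 -m inch '[[[-0.5,0,0],[0,0,0],0],[[-1,0,0],[0,0,0],0],[[-1,0,0],[0,0,0],0]]'|grep posi
python3 -m inch '[[[-0.4,0,0],[0,0,0.395],0],[[-0.71,0,0],[0,0,0.395],0],[[-0.71,0,0],[0,0,0.395],0],[[-0.71,0,0],[0,0,0.395],0],[[-0.71,0,0],[0,0,0.395],0]]'|grep posi
python3 -m inch '[[[0,0,0],[0,0,0.395],0],[[0,0,0],[0,0,0.395],0],[[0,0,0],[0,0,0.395],0],[[0,0,0],[0,0,0.395],0],[[0,0,0],[0,0,0.395],0]]'
python3 -m inch '[[[0,0,0],[0,0,0],0]]'|grep eef
python3 - <<'E'
from h import *
o=env.get_obs(); print(o["position"],o["eef_rot"])
c=env.get_calibration("wrist"); im=env.read_camera("wrist")[:,:,::-1]
cv2.imwrite("pics/w8.png",im); np.save("w8.npy",c,allow_pickle=True)
hsv=cv2.cvtColor(im,cv2.COLOR_BGR2HSV)
m=((hsv[...,1]<70)&(hsv[...,2]>70)).astype(np.uint8); m=cv2.morphologyEx(m,cv2.MORPH_OPEN,np.ones((3,3)))
n,l,s,ce=cv2.connectedComponentsWithStats(m)
for i in range(1,n):
    if s[i,4]>200:
        r=cv2.minAreaRect(np.argwhere(l==i)[:,::-1].astype(np.float32)); print(s[i],ce[i],r, im[l==i].mean(0))
print(proj(c,[[.548,-.377,.032],[.505,-.383,.03]]))
E
```

```text
position: [0.5106, -0.3312, 0.2266]
position: [0.5023, -0.3819, 0.2261]
time_s: 16.8
position: [0.5026, -0.3811, 0.2263]
eef_rot: [-3.138, 0.001, 0.157]
wrist_force: [-0.5, 0.3, 0.4]
opening: 1.0
finger_force: 0.0
eef_rot: [-3.139, 0.001, 0.162]
[ 0.50260832 -0.38125942  0.22639765] [-3.13864488e+00  1.33362580e-03  1.61745875e-01]
[ 33   0  19  20 267] [42.1011236   8.98501873] ((42.086204528808594, 8.465517044067383), (22.469135284423828, 13.184369087219238), 68.19859313964844) [103.93258427  99.22097378 102.17228464]
[ 214  109   90   38 3174] [258.28229364 127.05450536] ((258.2554931640625, 127.06835174560547), (89.50436401367188, 35.983482360839844), 1.7357046604156494) [135.30088217 135.36011342 136.48393195]
[[256.89868369 131.65876171]
 [255.78896984 173.22725739]]
```

```bash
python3 - <<'E'
from h import *
c=np.load("w8.npy",allow_pickle=True).item(); im=cv2.imread("pics/w8.png")
box=cv2.boxPoints(((258.25,127.07),(89.5,35.98),1.7357))
P=np.array([onz(c,b,.032) for b in box]); print(P, np.linalg.norm(P-np.roll(P,1,0),axis=1)); C=P.mean(0)
# long sides
o=P[np.argsort(P[:,1])]; e=o[2:].mean(0)-o[:2].mean(0); yaw=np.arctan2(-e[0],e[1]); print("C",C,"yaw",yaw)
# handle edges: wood vs table by row profile
for r in (150,158,166,174): print(r,[int(v) for v in im[r,232:286,0]])
E
```

```text
[[ 0.52876722 -0.33452966  0.032     ]
 [ 0.56414387 -0.33114872  0.032     ]
 [ 0.57590926 -0.41940094  0.032     ]
 [ 0.54084985 -0.42562821  0.032     ]] [0.09189633 0.03553784 0.08903302 0.03560817]
C [ 0.55241755 -0.37767688  0.032     ] yaw 0.1321931426735915
150 [77, 78, 76, 77, 77, 77, 76, 72, 67, 66, 67, 68, 68, 69, 69, 56, 42, 47, 54, 56, 58, 61, 64, 66, 66, 64, 64, 64, 61, 59, 55, 49, 45, 42, 36, 32, 45, 57, 56, 57, 55, 58, 55, 56, 56, 57, 56, 55, 60, 77, 94, 95, 95, 95]
158 [79, 81, 78, 80, 78, 79, 77, 75, 70, 69, 67, 68, 69, 69, 65, 51, 43, 50, 55, 56, 60, 64, 64, 68, 66, 66, 65, 63, 61, 59, 53, 49, 46, 40, 32, 32, 42, 48, 50, 50, 50, 48, 49, 48, 47, 47, 47, 52, 67, 77, 79, 79, 78, 78]
166 [87, 89, 87, 87, 87, 86, 84, 82, 78, 74, 73, 73, 72, 72, 67, 52, 44, 51, 55, 57, 60, 63, 65, 67, 66, 67, 64, 62, 61, 59, 53, 47, 46, 40, 30, 39, 48, 51, 50, 48, 50, 50, 49, 49, 48, 48, 48, 51, 66, 79, 80, 80, 80, 79]
174 [90, 90, 89, 90, 89, 89, 89, 83, 76, 74, 75, 76, 76, 76, 66, 49, 45, 51, 55, 58, 60, 62, 65, 68, 67, 65, 63, 63, 61, 56, 50, 48, 43, 36, 33, 44, 55, 58, 57, 56, 55, 56, 57, 56, 56, 53, 59, 75, 88, 92, 90, 89, 88, 87]
```

```bash
python3 -m inch '[[[0.097,0.04,0.5],[0,0,0.019],0],[[0.097,0.04,1],[0,0,0.019],0],[[0.097,0.04,1],[0,0,0.019],0]]' >/dev/null
python3 -m inch '[[[0,0,0.5],[0,0,0],0],[[0,0,1],[0,0,0],0],[[0,0,1],[0,0,0],0]]' |grep -E "posi|wrist|eef"
python3 -m inch '[[[0,0,0.3],[0,0,0],0],[[0,0,0.46],[0,0,0],0],[[0,0,0.46],[0,0,0],0]]'|grep -E "posi|wrist|eef"
python3 -m inch '[[[0,0,0],[0,0,0],255],[[0,0,0],[0,0,0],255],[[0,0,0],[0,0,0],255],[[0,0,0],[0,0,0],255],[[0,0,0],[0,0,0],255]]'
python3 -m inch '[[[0,0,0],[0,0,0],255],[[0,0,0],[0,0,0],255],[[0,0,0],[0,0,0],255]]'
```

```text
position: [0.5066, -0.3804, 0.0602]
eef_rot: [-3.128, 0.01, 0.136]
wrist_force: [-1.9, 2.1, -1.2]
position: [0.5097, -0.3838, 0.0301]
eef_rot: [-3.138, 0.003, 0.135]
wrist_force: [0.0, 0.8, -0.9]
time_s: 18.1
position: [0.5111, -0.3854, 0.0326]
eef_rot: [3.14, -0.001, 0.134]
wrist_force: [0.5, -0.6, 3.7]
opening: 0.299
finger_force: 3.5
time_s: 18.35
position: [0.5112, -0.3854, 0.0327]
eef_rot: [3.141, -0.001, 0.134]
wrist_force: [-0.4, 0.5, 5.9]
opening: 0.243
finger_force: 61.4
```

```bash
python3 -m inch '[[[0,0,-0.3],[0,0,0],255],[[0,0,-0.7],[0,0,0],255],[[0,0,-1],[0,0,0],255],[[0,0,-1],[0,0,0],255]]'|grep -E "posi|wrist|eef"
python3 -m inch '[[[0.03,-0.3,-0.3],[0,0,0],255],[[0.06,-0.6,-0.65],[0,0,0],255],[[0.119,-0.978,-0.65],[0,0,0],255],[[0.119,-0.978,-0.65],[0,0,0],255]]' |grep -E "posi|wrist|eef"
for i in 1 2 3; do python3 -m inch '[[[0.04,-0.35,0],[0,0,0],255],[[0.08,-0.7,0],[0,0,0],255],[[0.119,-0.978,0],[0,0,0],255],[[0.119,-0.978,0],[0,0,0],255]]'|grep -E "posi"; done
python3 -m inch '[[[0.04,-0.3,0],[0,0,0.188],255],[[0.08,-0.6,0],[0,0,0.188],255],[[0.1,-0.8,0],[0,0,0.188],255],[[0.119,-0.978,0],[0,0,0.188],255],[[0.119,-0.978,0],[0,0,0.188],255]]'
python3 - <<'E'
from h import *
o=env.get_obs(); print(o["position"],o["eef_rot"],o["q"].round(2))
c=env.get_calibration("wrist"); im=env.read_camera("wrist")[:,:,::-1]
cv2.imwrite("pics/w9.png",im); np.save("w9.npy",c,allow_pickle=True)
hsv=cv2.cvtColor(im,cv2.COLOR_BGR2HSV)
m=((hsv[...,1]<70)&(hsv[...,2]>70)).astype(np.uint8); m=cv2.morphologyEx(m,cv2.MORPH_OPEN,np.ones((3,3)))
n,l,s,ce=cv2.connectedComponentsWithStats(m)
for i in range(1,n):
    if s[i,4]>200:
        r=cv2.minAreaRect(np.argwhere(l==i)[:,::-1].astype(np.float32)); print(s[i],ce[i],r, im[l==i].mean(0))
print(proj(c,[[.5479,.0024,.164],[.5588,.0705,.138],[.567,.1204,.114]]))
E
```

```text
position: [0.5127, -0.3872, 0.1164]
eef_rot: [3.134, -0.006, 0.134]
wrist_force: [1.1, -1.1, -2.1]
position: [0.5092, -0.3015, 0.1621]
eef_rot: [-3.137, 0.001, 0.136]
wrist_force: [0.8, 1.3, -4.5]
position: [0.5066, -0.2227, 0.1594]
position: [0.5058, -0.1449, 0.1601]
position: [0.5051, -0.0669, 0.1608]
time_s: 20.43
position: [0.5048, 0.0102, 0.1615]
eef_rot: [-3.141, 0.003, -0.16]
wrist_force: [0.3, 1.0, -3.3]
opening: 0.246
finger_force: 60.8
[0.50481301 0.01017523 0.16151298] [-3.14124819e+00  2.86181795e-03 -1.59699405e-01] [-0.18  0.01  2.07  0.    1.06  1.55]
[415   0  28  19 360] [428.53333333   6.78888889] ((428.5, 9.0), (18.0, 27.0), 90.0) [127.14722222 132.39722222 137.25555556]
[   0    2  121   72 5996] [62.80887258 30.59823215] ((59.98832702636719, 37.542762756347656), (121.43428802490234, 69.30656433105469), 1.2319773435592651) [94.50316878 90.76284189 83.18162108]
[  28  118   90   23 1812] [ 74.21412804 129.48068433] ((72.5, 129.0), (22.0, 89.0), 90.0) [98.59547461 93.47571744 95.68156733]
[  138   126   231    90 18961] [252.8163599 170.7758557] ((252.81170654296875, 170.75790405273438), (230.02597045898438, 88.62490844726562), 0.3451511263847351) [160.9034861  162.20916618 163.65070408]
[  21  142  106   54 3776] [ 81.45127119 163.58342161] ((73.5, 168.5), (53.0, 105.0), 90.0) [128.4314089  122.18511653 123.65068856]
[   0  200  140   51 6270] [ 73.54162679 226.00606061] ((69.5, 225.0), (50.0, 139.0), 90.0) [113.62663477 109.42535885 100.57958533]
[[256.31117754 172.026862  ]
 [108.65672155 160.95952793]
 [ 35.31241548 153.21612669]]
```

```bash
python3 - <<'E'
from h import *
c=np.load("w9.npy",allow_pickle=True).item(); im=cv2.imread("pics/w9.png")
print("mallet C",onz(c,(252.8,170.8),.161),"L",onz(c,(138,170),.161),"R",onz(c,(368,171),.161))
for col in (60,90,105,112,118,124): print(col,[int(v) for v in im[115:205:3,col,1]])
for r in (150,156,162,168): print(r,[int(v) for v in im[r,85:142:2,1]])
E
```

```text
mallet C [0.54799848 0.00376187 0.161     ] L [0.55553522 0.04859279 0.161     ] R [ 0.54063507 -0.04132369  0.161     ]
60 [50, 63, 70, 97, 102, 110, 119, 117, 122, 80, 155, 155, 143, 128, 113, 99, 82, 68, 124, 121, 107, 102, 48, 14, 11, 12, 11, 10, 12, 9]
90 [50, 72, 81, 99, 102, 111, 120, 111, 78, 70, 160, 144, 128, 114, 99, 85, 69, 56, 124, 122, 110, 103, 87, 115, 127, 127, 114, 38, 58, 119]
105 [52, 69, 79, 96, 101, 111, 120, 120, 79, 53, 41, 146, 162, 156, 161, 161, 163, 166, 167, 115, 111, 105, 89, 114, 126, 124, 93, 37, 54, 120]
112 [47, 69, 80, 96, 104, 113, 119, 85, 72, 46, 42, 137, 159, 160, 162, 162, 158, 162, 163, 116, 112, 105, 89, 111, 127, 124, 112, 37, 52, 120]
118 [41, 68, 37, 29, 32, 33, 32, 31, 33, 43, 42, 141, 165, 158, 158, 161, 162, 163, 160, 68, 91, 107, 91, 114, 127, 126, 94, 41, 51, 121]
124 [30, 31, 31, 31, 31, 31, 33, 32, 31, 43, 44, 96, 123, 137, 148, 152, 153, 160, 164, 63, 31, 31, 39, 42, 27, 21, 21, 32, 50, 120]
150 [137, 134, 135, 136, 162, 163, 161, 161, 156, 160, 162, 162, 162, 160, 157, 159, 163, 163, 163, 149, 81, 32, 33, 32, 31, 34, 30, 86, 194]
156 [108, 106, 105, 106, 149, 165, 165, 164, 161, 160, 159, 157, 163, 162, 161, 162, 159, 157, 162, 161, 109, 39, 33, 34, 33, 35, 33, 62, 186]
162 [75, 74, 75, 70, 112, 164, 160, 165, 165, 165, 165, 161, 162, 158, 160, 163, 161, 163, 160, 159, 126, 48, 33, 32, 33, 33, 32, 26, 160]
168 [114, 113, 113, 111, 111, 159, 169, 170, 167, 166, 167, 168, 168, 165, 164, 162, 160, 164, 164, 164, 148, 64, 31, 33, 32, 31, 31, 74, 147]
```

```bash
python3 -m inch '[[[0,0,0.1],[0,0,0],255],[[0,0,0.22],[0,0,0],255],[[0,-0.06,0.22],[0,0,0],255],[[0,-0.12,0.22],[0,0,0],255],[[0,-0.12,0.22],[0,0,0],255]]' |grep -E "posi|wrist"
for i in 1 2 3 4; do python3 -m inch '[[[0,-0.006,0],[0,0,0],255],[[0,-0.0125,0],[0,0,0],255],[[0,-0.0125,0],[0,0,0],255]]'|grep -E "posi|wrist|openi"; done; python3 -c "
from station import env; print(env.get_obs()['eef_rot'])"
```

```text
position: [0.5071, 0.0188, 0.1453]
wrist_force: [-0.6, -0.2, -3.9]
position: [0.5076, 0.0195, 0.1462]
wrist_force: [-0.9, 0.0, -4.2]
opening: 0.245
position: [0.5076, 0.0206, 0.1459]
wrist_force: [-0.2, 0.2, -4.6]
opening: 0.247
position: [0.5077, 0.0216, 0.1458]
wrist_force: [0.1, 0.8, -4.0]
opening: 0.24
position: [0.5078, 0.0226, 0.1458]
wrist_force: [0.5, 0.7, -4.7]
opening: 0.243
[-3.14153683e+00  2.30249608e-05 -1.61647887e-01]
```

```bash
for i in 1 2 3 4; do python3 -m inch '[[[0,-0.006,0.003],[0,0,0],255],[[0,-0.0125,0.003],[0,0,0],255],[[0,-0.0125,0.003],[0,0,0],255]]'|grep -E "posi|wrist|openi"; done
```

```text
position: [0.508, 0.0235, 0.1455]
wrist_force: [-0.1, -0.4, -3.4]
opening: 0.249
position: [0.5081, 0.024, 0.1454]
wrist_force: [-0.8, -3.4, -3.5]
opening: 0.244
position: [0.5081, 0.0241, 0.1453]
wrist_force: [-2.4, -6.2, -1.3]
opening: 0.243
position: [0.5082, 0.0243, 0.1453]
wrist_force: [-4.3, -9.7, 0.3]
opening: 0.246
```

```bash
for i in 1 2; do python3 -m inch '[[[0,-0.01,0],[0,0,0],255],[[0,-0.0125,0],[0,0,0],255],[[0,-0.0125,0],[0,0,0],255]]'|grep -E "posi|wrist|openi|eef"; done
```

```text
position: [0.5083, 0.0245, 0.1453]
eef_rot: [3.135, 0.001, -0.162]
wrist_force: [-5.4, -12.7, 0.3]
opening: 0.246
position: [0.5084, 0.0247, 0.1454]
eef_rot: [3.133, 0.001, -0.162]
wrist_force: [-5.2, -13.9, 0.4]
opening: 0.246
```

```bash
python3 -m inch '[[[0,-0.0125,0],[0,0,0],255],[[0,-0.0125,0],[0,0,0],255],[[0,-0.0125,0],[0,0,0],255]]'|grep -E "posi|wrist"; python3 -m inch '[[[0,-0.005,0],[0,0,0],255],[[0,-0.005,0],[0,0,0],255],[[0,-0.005,0],[0,0,0],255]]'|grep -E "posi|wrist|openi|eef"
```

```text
position: [0.5085, 0.0249, 0.1454]
wrist_force: [-5.4, -16.3, 0.7]
position: [0.5085, 0.0249, 0.1454]
eef_rot: [3.131, 0.001, -0.162]
wrist_force: [-6.0, -18.8, 0.6]
opening: 0.244
```

```bash
python3 -m inch '[[[0,0.04,0],[0,0,0],255],[[0,0.11,0],[0,0,0],255],[[0,0.11,0],[0,0,0],255],[[0,0.07,0],[0,0,0],255],[[0,0.05,0],[0,0,0],255]]'|grep -E "posi|wrist"
python3 -m inch '[[[0,-0.014,0],[0,0,0],255],[[0,-0.028,0],[0,0,0],255],[[0,-0.040,0],[0,0,0],255],[[0,-0.040,0],[0,0,0],255],[[0,-0.040,0],[0,0,0],255]]'|grep -E "posi|wrist"
python3 -m inch '[[[0,-0.008,0],[0,0,0],255],[[0,-0.008,0],[0,0,0],255]]'|grep -E "posi|wrist"
```

```text
position: [0.508, 0.0246, 0.1448]
wrist_force: [-4.1, -12.0, -1.0]
position: [0.508, 0.025, 0.145]
wrist_force: [-6.9, -18.4, 0.4]
position: [0.508, 0.0251, 0.1451]
wrist_force: [-7.5, -19.6, 0.3]
```

```bash
python3 -m inch '[[[0,0.06,0],[0,0,0],255],[[0,0.14,0],[0,0,0],255],[[0,0.14,0],[0,0,0],255],[[0,0.08,0],[0,0,0],255],[[0,0.05,0],[0,0,0],255]]'|grep -E "posi|wrist"
python3 -m inch '[[[0,-0.014,0],[0,0,0],255],[[0,-0.028,0],[0,0,0],255],[[0,-0.045,0],[0,0,0],255],[[0,-0.052,0],[0,0,0],255],[[0,-0.052,0],[0,0,0],255]]'|grep -E "posi|wrist"
python3 -m inch '[[[0,0.06,0],[0,0,0],255],[[0,0.14,0],[0,0,0],255],[[0,0.14,0],[0,0,0],255],[[0,0.08,0],[0,0,0],255],[[0,0.05,0],[0,0,0],255]]'|grep -E "posi|wrist"
python3 -m inch '[[[0,-0.014,0],[0,0,0],255],[[0,-0.028,0],[0,0,0],255],[[0,-0.045,0],[0,0,0],255],[[0,-0.050,0],[0,0,0],255],[[0,-0.050,0],[0,0,0],255]]'|grep -E "time|posi|wrist|eef"
```

```text
position: [0.5079, 0.0247, 0.1449]
wrist_force: [-5.2, -14.9, -1.2]
position: [0.5079, 0.0252, 0.1451]
wrist_force: [-8.0, -21.3, 1.1]
position: [0.5079, 0.0248, 0.1449]
wrist_force: [-4.7, -15.5, -0.2]
time_s: 26.57
position: [0.5079, 0.0252, 0.1451]
eef_rot: [3.128, 0.003, -0.161]
wrist_force: [-6.9, -21.3, 1.1]
```

```bash
python3 -m inch '[[[0,0.2,0],[0,0,0],255],[[0,0.5,0],[0,0,0],255],[[0,0.7,-0.1],[0,0,0],255],[[0,0.7,-0.2],[0,0,0],255],[[0,0.7,-0.2],[0,0,0],255]]'|grep -E "posi|wrist|eef"
python3 - <<'E'
from h import *
o=env.get_obs(); p=o["position"]; y=o["eef_rot"][2]
c=env.get_calibration("wrist"); im=env.read_camera("wrist")[:,:,::-1]; cv2.imwrite("pics/w10.png",im)
hsv=cv2.cvtColor(im,cv2.COLOR_BGR2HSV)
m=((hsv[...,1]<70)&(hsv[...,2]>125)).astype(np.uint8); m=cv2.morphologyEx(m,cv2.MORPH_OPEN,np.ones((3,3)))
n,l,s,ce=cv2.connectedComponentsWithStats(m)
for i in range(1,n):
    if s[i,4]>200: print(s[i],ce[i],cv2.minAreaRect(np.argwhere(l==i)[:,::-1].astype(np.float32)))
print("key head expect (snug/driven back)",proj(c,[[.5576,.0626,.138],[.5578,.0636,.138],[.567,.1204,.138]]))
d=np.array([.511,-.385])-p[:2]; print(p,y,"tool shift",d@[np.cos(y),np.sin(y)],d@[np.sin(y),-np.cos(y)])
E
```

```text
position: [0.5013, -0.0253, 0.1627]
eef_rot: [-3.141, -0.004, -0.163]
wrist_force: [0.7, 0.4, -3.4]
[371   0  24  22 359] [382.93593315   8.56267409] ((383.3804626464844, 7.324402809143066), (23.676788330078125, 18.578245162963867), 65.224853515625)
[ 139  131   44   84 3209] [160.76441259 172.08569648] ((160.34825134277344, 172.5719757080078), (84.8968505859375, 39.79734420776367), 86.42366790771484)
[ 323  131   46   82 3215] [344.9281493  169.59346812] ((343.8276062011719, 171.06898498535156), (43.18365478515625, 82.71331024169922), 4.763641834259033)
[ 184  132  139   83 9709] [250.80770419 167.89679679] ((253.4968719482422, 172.3016357421875), (81.49766540527344, 138.10958862304688), 89.09062194824219)
[  0 148  52  27 879] [ 29.37770193 161.02275313] ((25.5, 161.0), (26.0, 51.0), 90.0)
key head expect (snug/driven back) [[ 52.21629086 165.73360031]
 [ 50.03399193 165.65659484]
 [-73.74594268 165.6742815 ]]
[ 0.50133412 -0.02525309  0.1626656 ] -0.16255769478697757 tool shift 0.06776086740689695 0.3534398608592727
```

```bash
for i in 1 2 3 4; do python3 -m inch '[[[0.05,0.3,0],[0,0,0],255],[[0.1,0.6,0],[0,0,0],255],[[0.169,0.884,0],[0,0,0],255],[[0.169,0.884,0],[0,0,0],255]]'|grep -E "posi"; done
python3 -m inch '[[[0.05,0.3,0],[0,0,-0.189],255],[[0.1,0.6,0],[0,0,-0.189],255],[[0.169,0.884,0],[0,0,-0.189],255],[[0.169,0.884,0],[0,0,-0.189],255],[[0.169,0.884,0],[0,0,-0.189],255]]'|grep -E "posi|wrist|eef"
python3 -m inch '[[[0,0,0.4],[0,0,0],255],[[0,0,0.8],[0,0,0],255],[[0,0,1],[0,0,0],255],[[0,0,1],[0,0,0],255]]'|grep -E "posi|wrist|eef"
python3 -m inch '[[[0,0,0.3],[0,0,0],255],[[0,0,0.45],[0,0,0],255],[[0,0,0.45],[0,0,0],255],[[0,0,0.45],[0,0,0],255]]'|grep -E "posi|wrist|eef"
```

```text
position: [0.5029, -0.0993, 0.1609]
position: [0.5049, -0.1715, 0.1609]
position: [0.5069, -0.2435, 0.161]
position: [0.5089, -0.3154, 0.1609]
position: [0.5104, -0.3843, 0.1602]
eef_rot: [-3.14, -0.0, 0.134]
wrist_force: [0.3, 0.1, -4.1]
position: [0.5074, -0.3799, 0.0746]
eef_rot: [-3.131, 0.007, 0.136]
wrist_force: [-0.5, 1.9, -4.3]
position: [0.5098, -0.3842, 0.0447]
eef_rot: [-3.14, 0.001, 0.136]
wrist_force: [0.0, -1.0, -4.1]
```

```bash
python3 -m inch '[[[0,0,0.07],[0,0,0],255],[[0,0,0.11],[0,0,0],255],[[0,0,0.11],[0,0,0],255],[[0,0,0.11],[0,0,0],255]]'|grep -E "posi|wrist"
for i in 1 2 3; do python3 -m inch '[[[0,0,0.01],[0,0,0],255],[[0,0,0.01],[0,0,0],255],[[0,0,0.01],[0,0,0],255]]'|grep -E "posi|wrist"; done
```

```text
position: [0.5099, -0.3855, 0.0364]
wrist_force: [-0.1, 0.3, -3.4]
position: [0.5098, -0.3855, 0.0354]
wrist_force: [-0.2, 0.0, -3.5]
position: [0.5097, -0.3853, 0.0343]
wrist_force: [0.2, 0.2, -4.2]
position: [0.5098, -0.3853, 0.0335]
wrist_force: [-0.1, 0.2, -3.6]
```

```bash

for i in 1 2; do python3 -m inch '[[[0,0,0.01],[0,0,0],255],[[0,0,0.01],[0,0,0],255],[[0,0,0.01],[0,0,0],255]]'|grep -E "posi|wrist"; done
```

```text
position: [0.5098, -0.3854, 0.0328]
wrist_force: [-0.6, 0.3, -3.8]
position: [0.5099, -0.3854, 0.0327]
wrist_force: [-2.8, 2.5, 2.3]
```

Contact with the bench. I'll open the gripper and rise clear.

```bash
python3 -m inch '[[[0,0,0],[0,0,0],0],[[0,0,0],[0,0,0],0],[[0,0,0],[0,0,0],0],[[0,0,0],[0,0,0],0],[[0,0,0],[0,0,0],0]]'|grep -E "posi|wrist|open"
python3 -m inch '[[[0,0,-0.05],[0,0,0],0],[[0,0,-0.4],[0,0,0],0],[[0,0,-0.9],[0,0,0],0],[[0,0,-1],[0,0,0],0],[[0,0,-1],[0,0,0],0]]'|grep -E "posi|wrist|open"
python3 -m inch '[[[0,0,-0.5],[0,0,0],0],[[0,0,-1],[0,0,0],0],[[0,0,-1],[0,0,0],0],[[0,0,-1],[0,0,0],0]]'|grep -E "time|posi|wrist|open"
python3 - <<'E'
from h import *
a=cv2.imread("pics/top0.png"); b=env.read_camera("top")[:,:,::-1]; cv2.imwrite("pics/top9.png",b)
s0=cv2.imread("pics/scene0.png"); s7=cv2.imread("pics/s7.png"); s=env.read_camera("scene")[:,:,::-1]; cv2.imwrite("pics/s9.png",s)
for nme,(x,y,w,h) in dict(jar=(160,250,42,56),oil=(112,242,32,62),wrench=(220,292,118,48),flat=(246,256,30,32),collar=(300,188,32,24),bolt=(232,176,16,24),mallethead=(130,225,48,28)).items():
    print(nme,cv2.absdiff(s0,s)[y:y+h,x:x+w].mean().round(1))
def grey(im,x,y,w,h,t=140):
    g=im[y:y+h,x:x+w]; m=((g.max(2).astype(int)-g.min(2)<40)&(g.min(2)>t)); p=np.argwhere(m)[:,::-1]; return len(p),(p.mean(0)+[x,y]).round(1),p.max(0),p.min(0)
print("mallet",grey(s0,125,220,60,36),grey(s,125,220,60,36))
d=cv2.absdiff(s7,s)[185:205,350:372].mean(2); print("key diff",d.max(),d.mean().round(1)); 
for r in (193,196,199): print([int(v) for v in s7[r,350:385,1]],[int(v) for v in s[r,350:385,1]])
E
```

```text
position: [0.51, -0.3856, 0.0322]
wrist_force: [0.6, -0.1, 0.3]
opening: 0.933
position: [0.5121, -0.3876, 0.1173]
wrist_force: [1.0, -0.1, 0.0]
opening: 0.994
time_s: 32.2
position: [0.5108, -0.3864, 0.1945]
wrist_force: [-0.4, 0.3, -1.5]
opening: 1.005
jar 8.5
oil 9.6
wrench 10.3
flat 5.5
collar 15.2
bolt 12.2
mallethead 13.0
mallet (323, array([152.9, 233.8]), array([48, 20]), array([8, 8])) (390, array([152.8, 233.5]), array([48, 20]), array([7, 7]))
key diff 15.666666666666666 3.8
[175, 175, 175, 174, 170, 155, 134, 125, 126, 129, 133, 135, 139, 144, 153, 152, 138, 121, 105, 87, 64, 40, 22, 11, 7, 6, 6, 6, 7, 13, 41, 80, 104, 100, 91] [180, 179, 179, 179, 176, 166, 150, 141, 139, 140, 141, 141, 143, 147, 154, 156, 142, 126, 109, 90, 66, 42, 23, 13, 7, 9, 8, 7, 6, 15, 43, 82, 106, 103, 95]
[187, 186, 186, 185, 178, 156, 116, 88, 82, 81, 81, 81, 83, 89, 100, 107, 113, 116, 113, 108, 105, 101, 93, 84, 73, 66, 61, 58, 56, 53, 60, 80, 87, 65, 45] [191, 191, 191, 191, 184, 162, 123, 93, 86, 84, 84, 84, 85, 90, 99, 108, 115, 120, 118, 113, 109, 104, 97, 86, 75, 67, 61, 59, 57, 54, 62, 83, 91, 69, 48]
[173, 173, 173, 170, 158, 132, 100, 83, 81, 80, 80, 80, 85, 93, 100, 100, 102, 108, 115, 120, 123, 127, 129, 130, 130, 130, 130, 132, 134, 134, 130, 115, 94, 75, 60] [178, 178, 177, 177, 170, 148, 110, 86, 84, 83, 82, 83, 85, 90, 94, 99, 104, 112, 120, 126, 129, 131, 133, 132, 132, 133, 136, 137, 139, 139, 133, 119, 99, 81, 65]
```

```bash
python3 -c "
from station import env; print(env.hand_in())"
```

```text
the job is handed in; nothing more can be done
None
```

The job is handed in: the key was slid in until snug, let go, then pushed tight with four slow mallet presses (not sharp taps) peaking at about 20–22 N (just over your 16–20 N, under the 26 N burst mark); the mallet is back in its place on the bench, the arm touched nothing else I know of, it took about 32 s, and I couldn't measure the final tightness directly.

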